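Hold the ink-pad case open at the souvenir stamp desk, then ease it shut

TASK

Open the wider of the two ink-pad cases for a visitor: press its front lever all the way down with the fingertips so that the lid stands fully open, and keep it open for at least three seconds. Then let the lever up slowly, keeping it under the fingers until the lid has come gently to rest shut: it must not drop or slam. Work the lid only by its lever, grasp and lift nothing, and leave the narrower case shut and everything else standing where it is.

Things in the scene. Friction and masses are not known exactly. Their poses are not given: they have to be found in the camera images.
- wide_case: The wider of two dark blue ink-pad cases, fixed to the table: a box 160 mm deep (its x), 230 mm wide (its y), 60 mm high plus a 14 mm lid. Origin: centre of its underside, on the table; its -x side is the front, which carries a steel pedal lever and faces roughly to the robot.
- wide_lid_hinge (a joint): Hinge angle of the wide case's lid, along its top far edge (160 mm behind the lid's front edge): 0 shut, grows as it opens, 1.08 rad fully open (lever on its lower stop). Geared to the lever: 3 rad of lid per rad of lever. The lid (about 0.3 kg) has no spring, brake or catch: its weight pushes the lever back up, and if the lever is let go it falls shut at several rad/s.
- wide_lid: The wide case's lid, a blue plate 164 x 234 x 14 mm; origin in the middle of its hinge edge, on its underside, 60 mm above the table. When open its front edge stands about 200 mm above the table and has swung away from the lever.
- wide_press (a point): Where to press the wide case's lever: on top of the pedal, mid-width, 165 mm in front (-x) of the case's centre, 66 mm above the table while the lid is shut; moves with the pedal. It goes down 36 mm, nearly straight, from shut to fully open; a press there takes about 5 to 9 N.
- wide_lever: The wide case's lever: a steel plate 90 mm wide (case y), 6 mm thick, sticking out 98 mm from the case's front, sloping up 0.18 rad to its free end while shut and down as much when fully pressed. Origin on its pivot axis, mid-width, 65 mm in front of the case's centre, 45 mm above the table.
- narrow_case: The narrower blue ink-pad case, the same in every way but 130 mm wide; fixed to the table, with the same 90 mm wide lever. Origin and axes as for the wide case. To be left shut.
- narrow_lid_hinge (a joint): Hinge angle of the narrow case's lid: 0 shut, grows as it opens.
- square_stamp: Loose hand stamp, white 44 mm square foot and black handle, 74 mm high, standing beside the wide case's lever, about 115 mm to the -y side of its middle. Origin: centre of its underside.
- round_stamp: Loose round stamp of dark wood, 40 mm across, 55 mm high, standing beside the narrow case's lever. Origin: centre of its underside.
- bell: Loose brass counter bell, 60 mm across, 52 mm high, between the cases. Origin: centre of its underside.
- acrylic_block: Loose clear acrylic block standing beside the narrow case, 50 x 40 x 30 mm. Origin: centre of its underside.
- card_stack: Stack of cards, 105 x 150 x 35 mm, to the robot's left. Origin: centre of its underside.

How it is judged (in metres and radians):
On the way, in this order (a step that is already met when the one before it is completed fails the run):
1. the wide case's lid stands fully open (beyond 1.0 of 1.08 rad) for 2.5 s (value of joint wide_lid_hinge above 1 rad), for 2.5 s.
2. on the way down, the lid below half open, the fingers still carry the lever (value of joint wide_lid_hinge between 0.08 and 0.5 rad and contact force between the fingers and wide_lever above 0.5 N), for 0.04 s.
At the end, for the whole second after the job is handed in: Both lids are shut (within 0.03 rad) and every loose thing is within 15 mm of where it stood (value of joint each of wide_lid_hinge, narrow_lid_hinge below 0.03 rad and distance of each of square_stamp, round_stamp, bell, acrylic_block, card_stack from where it was at the start of the episode below 0.015 m); the robot touches nothing.
It fails at once if the wide lid drops or slams (it closes faster than 2.5 rad/s) (velocity of joint wide_lid_hinge below -2.5 rad/s).
It fails at once if the robot touches the lid itself instead of working it by the lever (contact force between any of the arm, the fingers and wide_lid above 0.5 N).
It fails at once if the narrow case is opened (value of joint narrow_lid_hinge above 0.15 rad).
It fails at once if a stamp, the bell, the acrylic block or the stack of cards is lifted or displaced by more than 15 mm (distance of any of square_stamp, round_stamp, bell, acrylic_block, card_stack from where it was at the start of the episode above 0.015 m).
It also fails if it takes over 38 s, if anything falls off the work surface, if the arm or the gripper's body presses on something with over 40 N, if the wrist force passes 120 N, or if a joint passes its speed limit or range.

ROBOT

A 7-joint arm with a two-finger parallel gripper is mounted at the origin on the work surface. World frame = base frame: x ahead of the robot, y to its left, z up, the work surface at z = 0. Lengths are in mm, angles in rad, forces in N, time in s.
With the tool pointing down it reaches from about 400 to 875 mm from the base axis. Payload 4.4 kg.
Tool frame: the origin (TCP) lies midway between the tips of the shut fingers; the grasp point (between the pads) lies 19 mm behind it; z points along the fingers, y is the line along which they close (so a half turn about z gives the same grasp; the last joint's range is limited). The gripper opens to 85 mm and grips with 20 to 120 N. Pads are 22 mm wide; open, the fingers measure 114 mm over their backs; the gripper's body (76 mm by 85 mm) begins 54 mm behind the grasp point. The pads swing forward as they close: fully open they stand 13 mm farther back than shut.
Start: joints at [-1.4, 0.628, 0.038, 1.517, -0.027, 0.996, -0.02], TCP at [152.46, 631.881, 231.313] pointing down, gripper open.
Joint ranges: [-3.06, 3.06], [-0.37, 2.12], [-1.25, 1.32], [0.18, 2.47], [-1.1, 4.24], [0.23, 1.98], [-2.94, 2.94]. Speed limits (rad/s): [2.57, 2.57, 3.14, 3.14, 3.14, 3.14, 3.14].

INTERFACE

Orientations are given as [roll, pitch, yaw] about the fixed x, y, z axes, in that order (R = Rz(yaw) Ry(pitch) Rx(roll)).
In Python, from cell import read_state, get_image, finish_job gives the robot as it stands.
- The arm moves only by the tool send_rows, never from a script. Its argument "series" is a list of rows, each an object of numbers: "ax", "ay", "az": the turn, a rotation vector about the tool's x, y, z in rad; "dx", "dy", "dz": the shift along the tool's x, y, z in cm; "hand": the closure, from 0 (fully open) to 1 (shut). In form: [{"ax": .., "ay": .., "az": .., "dx": .., "dy": .., "dz": .., "hand": ..}, ...]. A call has 1 to 10 rows; each row is the pose to reach, as a shift and turn from the pose commanded when the call began, along the tool's axes at that moment; what a row does not reach only later rows make up. A row lasts 1/10 s, in which the tool goes at most 50 mm and 8.59 degrees, less where a joint would pass 70% of its speed; a pose out of reach is approached as far as the arm can. A call with a gripper value outside its range is refused whole. The fingers move at their own pace and stop on an object; the grip force is fixed at half the most. Time passes only in rows, so rows that repeat a pose let the fingers close. It gives the time, the measured TCP pose, the force, the opening and the grip force at its end, in the units of the state.
- read_state(): the state, without advancing time (a new reading comes with each control period).
- get_image(name): name is "scene" or "side" or "wrist"; returns a dict with "pixels" (400x640x3 uint8, red, green, blue), "mtx" (3x3 intrinsics, pixels), "k1" (the pictures are not rectified: a ray, as slopes to the right and down, at radius r is drawn at 1 + k1 r^2 times it, then the intrinsics apply), "R" (3x3) and "t" (3): a world point X has camera coordinates R X + t. Camera axes: x right, y down, z forward; pixel columns grow to the right and rows downward; lengths in mm; the calibration is good to about 2 mm. A picture is of the moment at which its call begins. There is no depth.
- finish_job(): hands the job in; it is judged then, once.
The state is a dict: "clock": time; "qpos": joint angles; "qd": joint speeds; "tau": joint torques, N m; "eef_pos": TCP position; "tool_rot": TCP orientation; "force": force on the tool from outside, world axes, zero at the start; "torque": the same for the moment, N m; "width": finger opening in mm; "gripper_force": force on a finger pad.
Only numpy, scipy, OpenCV 4.12 (cv2) and the standard library are available. Lean on these libraries where they do the work, as an engineer would, in place of code of your own. Each camera call takes 0.05 s, during which the arm holds its last target. There are 200 camera calls.

## Working session

There is one attempt and no reset: what is moved stays moved. The work goes in short steps, Python scripts to look and compute and a tool call to move; the robot and the scene stay as the last step left them, time stands still between calls to the robot, and variables do not carry over. Pictures are saved under pics/ and viewed, at most 10 in all, crops included, and the job is handed in when it is done.

Besides the shell and the picture viewer there is one more tool, called after "Emit:" as a command line: name --argument value ..., lists and objects as JSON in quotes. send_rows: Moves the arm, as the interface text tells. Its arguments: {"type":"object","properties":{"series":{"type":"array","items":{"type":"object","properties":{"ax":{"type":"number"},"ay":{"type":"number"},"az":{"type":"number"},"dx":{"type":"number"},"dy":{"type":"number"},"dz":{"type":"number"},"hand":{"type":"number"}}}}},"required":["series"]}

```bash
mkdir -p pics; ls; python3 - <<'E'
from cell import *
import cv2,pickle
s=read_state();print(s)
d={}
for n in("scene","side"):
    i=get_image(n);d[n]=i;cv2.imwrite(f"pics/{n}0.png",i["pixels"][:,:,::-1]);print(n,i["mtx"],i["k1"],i["R"],i["t"])
pickle.dump(d,open("im.pkl","wb"))
E
```

```text
pics
{'clock': 0.0, 'qpos': array([-1.39979206,  0.62934439,  0.03844958,  1.5183321 , -0.0270148 ,
        0.99628716, -0.01998286]), 'qd': array([ 2.19662139e-03, -3.78544608e-04, -4.02767142e-04,  8.90334703e-05,
       -1.06833659e-03, -1.02456495e-03, -4.10049364e-04]), 'tau': array([ 1.67974966e-03, -5.63417029e+01,  1.22629903e+00, -1.93443185e+01,
        1.08518475e-02,  1.06127738e-02, -1.29947099e-05]), 'eef_pos': array([152.3181794 , 631.28273785, 230.40182027]), 'tool_rot': array([-3.13973983e+00,  1.56078795e-05,  2.90479212e+00]), 'force': array([ 0.4529852 ,  0.20360483, -0.46497412]), 'torque': array([-0.00022099, -0.01081633, -0.02647272]), 'gripper_force': 0.0, 'width': 85.1158284021646}
scene [[463.82675333   0.         315.44056065]
 [  0.         463.82675333 197.25012444]
 [  0.           0.           1.        ]] -0.08927609214802963 [[ 0.19103338  0.98158278  0.00122412]
 [ 0.7356441  -0.14234349 -0.66224322]
 [-0.6498723   0.12741108 -0.74928794]] [-141.35436288 -353.972018   1921.52883967]
side [[368.75748439   0.         326.94473226]
 [  0.         368.75748439 197.76260883]
 [  0.           0.           1.        ]] 0.00018372190597797016 [[ 0.97192451 -0.23520206 -0.00653711]
 [-0.11871433 -0.46619665 -0.87667987]
 [ 0.20314933  0.8528427  -0.4810298 ]] [-546.60598576  151.57810438 1109.30265253]
```

View pics/scene0.png

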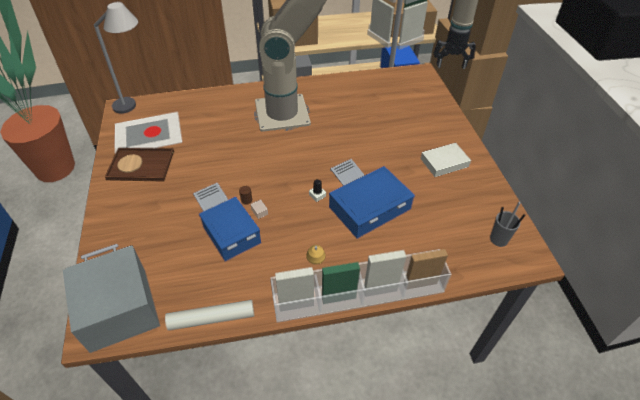

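View pics/side0.png

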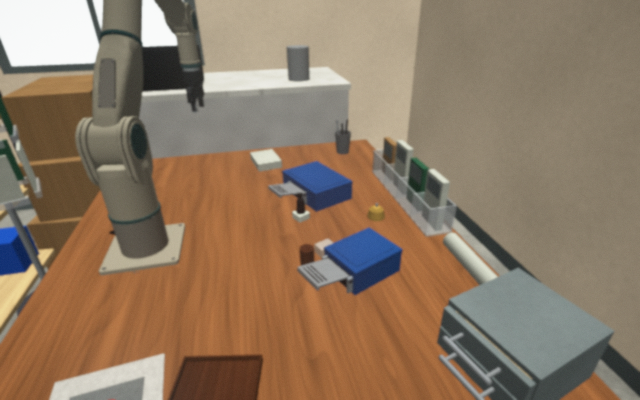

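The scene view shows the wide case at about (371,200), its lever at (347,173) and the square stamp at (318,190). The side view shows the wide case at (318,185) and its lever at (287,189). Next I'll measure the lid top and the lever.

```bash
cat > h.py <<'E'
import numpy as np,cv2
def cast(im,px,z):
    px=np.asarray(px,float).reshape(-1,1,2)
    u=cv2.undistortPoints(px,im["mtx"],np.array([im["k1"],0,0,0.])).reshape(-1,2)
    R,t=im["R"],im["t"]; d=np.c_[u,np.ones(len(u))]@R; c=-R.T@t
    return c+d*((z-c[2])/d[:,2])[:,None]
def proj(im,X):
    X=np.asarray(X,float).reshape(-1,1,3)
    return cv2.projectPoints(X,cv2.Rodrigues(im["R"])[0],im["t"],im["mtx"],np.array([im["k1"],0,0,0.]))[0].reshape(-1,2)
E
python3 - <<'E'
import pickle;from h import *
d=pickle.load(open("im.pkl","rb"))
def big(m):
    n,l,s,c=cv2.connectedComponentsWithStats(m.astype(np.uint8));return l==1+np.argmax(s[1:,4])
for n,(x0,x1,y0,y1),(lx0,lx1,ly0,ly1) in(("scene",(322,420,160,240),(325,372,155,190)),("side",(275,360,155,215),(265,310,178,200))):
    im=d[n];p=im["pixels"];hsv=cv2.cvtColor(p,cv2.COLOR_RGB2HSV);H,S,V=[hsv[:,:,i].astype(int) for i in range(3)]
    roi=np.zeros(H.shape,bool);roi[y0:y1,x0:x1]=1
    b=big(roi&(H>100)&(H<130)&(S>120)); v=V[b].astype(np.uint8)
    th=cv2.threshold(v,0,255,cv2.THRESH_OTSU)[0];print(n,b.sum(),"otsu",th,np.histogram(v,12))
    top=big(b&(V>th))
    ys,xs=np.nonzero(top);P=cast(im,np.c_[xs,ys],74)[:,:2].astype(np.float32)
    r=cv2.minAreaRect(P);print("lid rect",r,cv2.boxPoints(r).round().tolist())
    roi[:]=0;roi[ly0:ly1,lx0:lx1]=1
    g=big(roi&(S<70)&(V>70));ys,xs=np.nonzero(g)
    P=cast(im,np.c_[xs,ys],57)[:,:2].astype(np.float32);r=cv2.minAreaRect(P);print("lever",g.sum(),r,P.mean(0),cv2.boxPoints(r).round().tolist())
    o=p[:,:,::-1].copy();o[top]=(0,255,0);o[g]=(0,0,255)
    cv2.imwrite(f"pics/m_{n}.png",cv2.resize(o[y0-20:y1+10,x0-20:x1+10],None,fx=4,fy=4,interpolation=0))
a=cv2.imread("pics/m_scene.png");b=cv2.imread("pics/m_side.png")
w=max(a.shape[1],b.shape[1]);f=lambda i:cv2.copyMakeBorder(i,0,0,0,w-i.shape[1],0)
o=np.vstack([f(a),f(b)]);cv2.imwrite("pics/m.png",cv2.resize(o,None,fx=.75,fy=.75))
E
```

```text
scene 3419 otsu 120.0 (array([  25,  306,   21,   10,   75,  396,   29,   15,   31,   99, 1313,
       1099]), array([ 63.        ,  70.91666667,  78.83333333,  86.75      ,
        94.66666667, 102.58333333, 110.5       , 118.41666667,
       126.33333333, 134.25      , 142.16666667, 150.08333333,
       158.        ]))
lid rect ((575.95654296875, 219.531005859375), (162.1449737548828, 227.96922302246094), 21.686925888061523) [[459.0, 295.0], [543.0, 84.0], [693.0, 144.0], [609.0, 355.0]]
lever 516 ((440.6119689941406, 176.52117919921875), (94.76060485839844, 123.08081817626953), 21.5054988861084) [443.7129 170.0238] [[374.0, 216.0], [419.0, 102.0], [507.0, 137.0], [462.0, 251.0]]
side 1423 otsu 118.0 (array([137, 140,  22,  18,  22,  21,  25,  15,  60, 246, 499, 218]), array([ 78.  ,  84.75,  91.5 ,  98.25, 105.  , 111.75, 118.5 , 125.25,
       132.  , 138.75, 145.5 , 152.25, 159.  ]))
lid rect ((572.1083984375, 212.72630310058594), (153.3677978515625, 221.7354736328125), 22.20041275024414) [[459.0, 286.0], [543.0, 81.0], [685.0, 139.0], [601.0, 344.0]]
lever 403 ((458.98388671875, 161.21389770507812), (97.98688507080078, 192.53001403808594), 21.168426513671875) [459.80753 170.74568] [[379.0, 233.0], [448.0, 54.0], [539.0, 89.0], [470.0, 269.0]]
```

View pics/m.png

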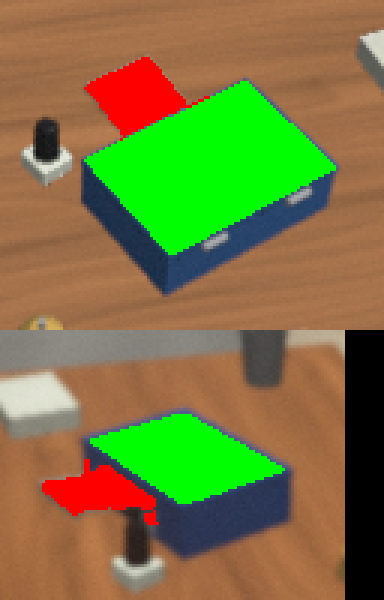

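The lid measures 162x228 mm against the given 164x234 mm, with a yaw of about 0.379 rad. The press point should therefore lie near (424,158). I'll check the predicted lever corners against the image before moving.

```bash
python3 - <<'E'
import pickle;from h import *
d=pickle.load(open("im.pkl","rb"))
y=.3785;ex=np.array([np.cos(y),np.sin(y),0]);ey=np.array([-np.sin(y),np.cos(y),0])
lc=np.array([575.5,218.5,0]);c=lc+2*ex
print("case",c,"press",c-165*ex,"stamp exp",c-165*ex-115*ey)
pts=[c-178*ex+s*45*ey+[0,0,68] for s in(1,-1)]
for n in d:
    im=d[n];o=im["pixels"][:,:,::-1].copy()
    q=proj(im,pts+[c-165*ex+[0,0,66]]);print(n,q.round(1).tolist())
print("stamp foot centre",cast(d["scene"],[[318,195]],10))
im=d["scene"];o=cv2.resize(im["pixels"][140:240,290:430,::-1],None,fx=4,fy=4)
for a in proj(im,pts+[c-165*ex+[0,0,66]]): cv2.circle(o,tuple(int(v) for v in ((a+.5-[290,140])*4)),3,(0,0,255),1)
cv2.imwrite("pics/chk.png",o)
E
```

```text
case [577.35843994 219.23905411   0.        ] press [424.03714467 158.26708992   0.        ] stamp exp [466.53275608  51.40679322   0.        ]
scene [[351.0, 158.8], [329.9, 168.5], [342.7, 166.2]]
side [[268.8, 184.9], [281.0, 194.6], [278.1, 189.1]]
stamp foot centre [[490.73313152  57.49714885  10.        ]]
```

View pics/chk.png

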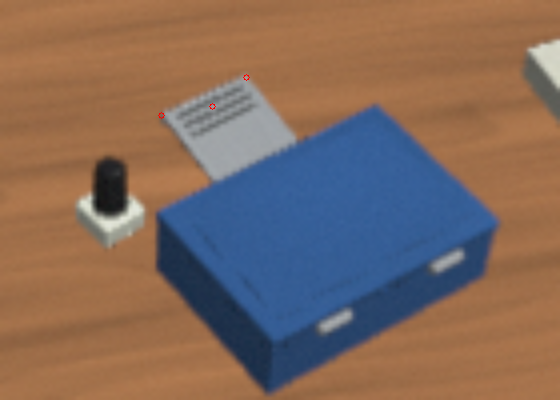

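Emit:
send_rows --series '[{"dx":-1,"dy":-1,"hand":1},{"dx":-3,"dy":-3,"hand":1},{"dx":-6,"dy":-6.3,"hand":1},{"dx":-9,"dy":-9.5,"hand":1},{"dx":-12,"dy":-12.6,"hand":1},{"dx":-15,"dy":-15.8,"hand":1},{"dx":-18,"dy":-19,"hand":1},{"dx":-20.5,"dy":-21.6,"hand":1},{"dx":-22,"dy":-23.1,"hand":1},{"dx":-22,"dy":-23.1,"hand":1}]'

```text
invalid input at $.series[0]: expected keys ax, ay, az, dx, dy, dz, hand
```

The predicted lever corners fall on the free end at (246,77) and (161,115) in the crop, and the press point lies on the grooves, so the pose holds. The move was refused for missing keys, so I'm resending it with all of them.

Emit:
send_rows --series '[{"ax":0,"ay":0,"az":0,"dx":-1,"dy":-1,"dz":0,"hand":1},{"ax":0,"ay":0,"az":0,"dx":-3,"dy":-3,"dz":0,"hand":1},{"ax":0,"ay":0,"az":0,"dx":-6,"dy":-6.3,"dz":0,"hand":1},{"ax":0,"ay":0,"az":0,"dx":-9,"dy":-9.5,"dz":0,"hand":1},{"ax":0,"ay":0,"az":0,"dx":-12,"dy":-12.6,"dz":0,"hand":1},{"ax":0,"ay":0,"az":0,"dx":-15,"dy":-15.8,"dz":0,"hand":1},{"ax":0,"ay":0,"az":0,"dx":-18,"dy":-19,"dz":0,"hand":1},{"ax":0,"ay":0,"az":0,"dx":-20.5,"dy":-21.6,"dz":0,"hand":1},{"ax":0,"ay":0,"az":0,"dx":-22,"dy":-23.1,"dz":0,"hand":1},{"ax":0,"ay":0,"az":0,"dx":-22,"dy":-23.1,"dz":0,"hand":1}]'

```text
clock: 1.1
eef_pos: [314.1, 351.2, 231.4]
tool_rot: [-3.139, 0.001, 2.898]
force: [-0.4, -0.6, -1.0]
width: -0.3
gripper_force: 0.0
```

Emit:
send_rows --series '[{"ax":0,"ay":0,"az":0,"dx":-1,"dy":-1,"dz":0,"hand":1},{"ax":0,"ay":0,"az":0,"dx":-3,"dy":-3.1,"dz":0.5,"hand":1},{"ax":0,"ay":0,"az":0,"dx":-5.5,"dy":-5.8,"dz":2,"hand":1},{"ax":0,"ay":0,"az":0,"dx":-8,"dy":-8.4,"dz":4,"hand":1},{"ax":0,"ay":0,"az":0,"dx":-10.5,"dy":-11,"dz":6,"hand":1},{"ax":0,"ay":0,"az":0,"dx":-13,"dy":-13.7,"dz":8,"hand":1},{"ax":0,"ay":0,"az":0,"dx":-15,"dy":-15.8,"dz":10,"hand":1},{"ax":0,"ay":0,"az":0,"dx":-15.5,"dy":-16.4,"dz":11.5,"hand":1},{"ax":0,"ay":0,"az":0,"dx":-15.5,"dy":-16.4,"dz":12.5,"hand":1},{"ax":0,"ay":0,"az":0,"dx":-15.5,"dy":-16.4,"dz":12.5,"hand":1}]'

```text
clock: 2.1
eef_pos: [423.2, 160.4, 105.2]
tool_rot: [-3.141, -0.002, 2.906]
force: [-0.4, 0.7, 0.7]
width: -0.1
gripper_force: 0.0
```

```bash
python3 - <<'E'
from cell import *;from h import *
s=read_state();print({k:s[k] for k in("clock","qpos","eef_pos","tool_rot","force","width")})
i=get_image("scene");o=cv2.resize(i["pixels"][80:240,280:440,::-1],None,fx=3,fy=3);cv2.imwrite("pics/a1.png",o)
print(proj(i,s["eef_pos"]))
E
```

```text
{'clock': 2.1, 'qpos': array([-0.44528721,  0.57193598,  0.03085471,  2.16670788, -0.04399132,
        0.40606136,  0.95643413]), 'eef_pos': array([423.20255756, 160.37962748, 105.24944782]), 'tool_rot': array([-3.14057690e+00, -2.42801805e-03,  2.90610817e+00]), 'force': array([-0.38470107,  0.71438473,  0.65156729]), 'width': -0.09267529632508904}
[[343.75694309 157.80833217]]
```

View pics/a1.png

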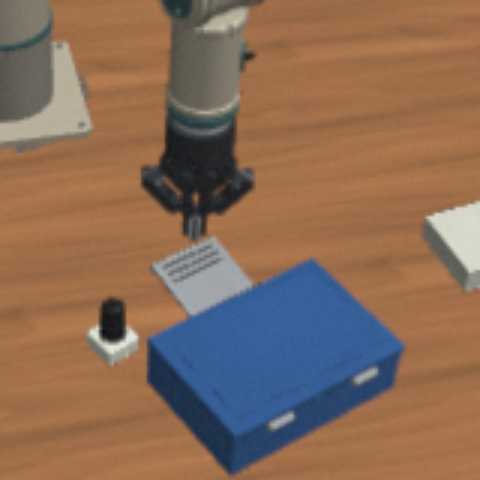

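The fingertips (crop 195,238, i.e. image 345,159) sit above the grooved end of the lever and clear of the stamp. I'll descend now.

Emit:
send_rows --series '[{"ax":0,"ay":0,"az":0,"dx":0,"dy":0,"dz":0.6,"hand":1},{"ax":0,"ay":0,"az":0,"dx":0,"dy":0,"dz":1.4,"hand":1},{"ax":0,"ay":0,"az":0,"dx":0,"dy":0,"dz":2.2,"hand":1},{"ax":0,"ay":0,"az":0,"dx":0,"dy":0,"dz":2.9,"hand":1},{"ax":0,"ay":0,"az":0,"dx":0,"dy":0,"dz":3.4,"hand":1},{"ax":0,"ay":0,"az":0,"dx":0,"dy":0,"dz":3.7,"hand":1},{"ax":0,"ay":0,"az":0,"dx":0,"dy":0,"dz":4.0,"hand":1},{"ax":0,"ay":0,"az":0,"dx":0,"dy":0,"dz":4.3,"hand":1},{"ax":0,"ay":0,"az":0,"dx":0,"dy":0,"dz":4.6,"hand":1},{"ax":0,"ay":0,"az":0,"dx":0,"dy":0,"dz":4.6,"hand":1}]'

```text
clock: 3.15
eef_pos: [423.2, 159.5, 60.3]
tool_rot: [-3.14, -0.002, 2.905]
force: [-2.6, -1.0, 7.0]
width: -0.2
gripper_force: 3.2
```

Emit:
send_rows --series '[{"ax":0,"ay":0,"az":0,"dx":0,"dy":0,"dz":0.3,"hand":1},{"ax":0,"ay":0,"az":0,"dx":0,"dy":0,"dz":0.6,"hand":1},{"ax":0,"ay":0,"az":0,"dx":0,"dy":0,"dz":0.9,"hand":1},{"ax":0,"ay":0,"az":0,"dx":0,"dy":0,"dz":1.2,"hand":1},{"ax":0,"ay":0,"az":0,"dx":0,"dy":0,"dz":1.5,"hand":1},{"ax":0,"ay":0,"az":0,"dx":0,"dy":0,"dz":1.8,"hand":1},{"ax":0,"ay":0,"az":0,"dx":0,"dy":0,"dz":2.1,"hand":1},{"ax":0,"ay":0,"az":0,"dx":0,"dy":0,"dz":2.4,"hand":1},{"ax":0,"ay":0,"az":0,"dx":0,"dy":0,"dz":2.6,"hand":1},{"ax":0,"ay":0,"az":0,"dx":0,"dy":0,"dz":2.8,"hand":1}]'

```text
clock: 4.15
eef_pos: [422.9, 159.6, 33.5]
tool_rot: [-3.137, -0.007, 2.905]
force: [1.1, -0.1, 3.2]
width: 0.1
gripper_force: 1.8
```

Emit:
send_rows --series '[{"ax":0,"ay":0,"az":0,"dx":0,"dy":0,"dz":0.1,"hand":1},{"ax":0,"ay":0,"az":0,"dx":0,"dy":0,"dz":0.2,"hand":1},{"ax":0,"ay":0,"az":0,"dx":0,"dy":0,"dz":0.3,"hand":1},{"ax":0,"ay":0,"az":0,"dx":0,"dy":0,"dz":0.4,"hand":1},{"ax":0,"ay":0,"az":0,"dx":0,"dy":0,"dz":0.4,"hand":1}]'

```text
clock: 4.65
eef_pos: [423.2, 159.4, 31.2]
tool_rot: [-3.138, -0.006, 2.905]
force: [-2.7, -1.6, 27.1]
width: -0.0
gripper_force: 13.2
```

```bash
python3 - <<'E'
from cell import *;from h import *
s=read_state();print({k:s[k] for k in("clock","eef_pos","force")})
i=get_image("scene");o=cv2.resize(i["pixels"][80:240,280:440,::-1],None,fx=3,fy=3);cv2.imwrite("pics/a2.png",o)
y=.3785;ex=np.array([np.cos(y),np.sin(y),0]);ey=np.array([-np.sin(y),np.cos(y),0]);c=np.array([577.4,219.2,0])
for th in(.9,1.0,1.08):
    P=[c+80*ex+[0,0,60]-164*(np.cos(th)*ex-[0,0,np.sin(th)])+14*(np.sin(th)*ex+[0,0,np.cos(th)])+q*117*ey for q in(1,-1)]
    print(th,((proj(i,P)-[280,80])*3).round().tolist())
E
```

```text
{'clock': 4.65, 'eef_pos': array([423.18085388, 159.4246727 ,  31.2117112 ]), 'force': array([-2.67771692, -1.58079705, 27.08321652])}
0.9 [[367.0, 215.0], [186.0, 301.0]]
1.0 [[376.0, 217.0], [195.0, 304.0]]
1.08 [[384.0, 220.0], [202.0, 307.0]]
```

View pics/a2.png

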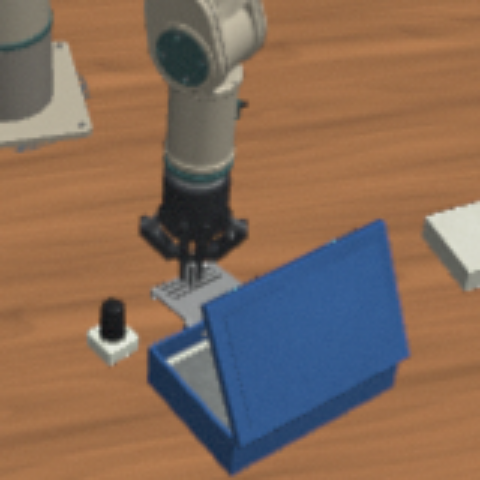

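The lid's upper corners at (383,221) and (203,306) match the 1.08 rad prediction, and 27 N shows the lever is on its stop. I'll hold for more than 3 s.

Emit:
send_rows --series '[{"ax":0,"ay":0,"az":0,"dx":0,"dy":0,"dz":0,"hand":1},{"ax":0,"ay":0,"az":0,"dx":0,"dy":0,"dz":0,"hand":1},{"ax":0,"ay":0,"az":0,"dx":0,"dy":0,"dz":0,"hand":1},{"ax":0,"ay":0,"az":0,"dx":0,"dy":0,"dz":0,"hand":1},{"ax":0,"ay":0,"az":0,"dx":0,"dy":0,"dz":0,"hand":1},{"ax":0,"ay":0,"az":0,"dx":0,"dy":0,"dz":0,"hand":1},{"ax":0,"ay":0,"az":0,"dx":0,"dy":0,"dz":0,"hand":1},{"ax":0,"ay":0,"az":0,"dx":0,"dy":0,"dz":0,"hand":1},{"ax":0,"ay":0,"az":0,"dx":0,"dy":0,"dz":0,"hand":1},{"ax":0,"ay":0,"az":0,"dx":0,"dy":0,"dz":0,"hand":1}]'

```text
clock: 5.7
eef_pos: [423.2, 159.4, 31.2]
tool_rot: [-3.138, -0.006, 2.905]
force: [-1.3, -1.4, 25.9]
width: 0.1
gripper_force: 13.0
```

Emit:
send_rows --series '[{"ax":0,"ay":0,"az":0,"dx":0,"dy":0,"dz":0,"hand":1},{"ax":0,"ay":0,"az":0,"dx":0,"dy":0,"dz":0,"hand":1},{"ax":0,"ay":0,"az":0,"dx":0,"dy":0,"dz":0,"hand":1},{"ax":0,"ay":0,"az":0,"dx":0,"dy":0,"dz":0,"hand":1},{"ax":0,"ay":0,"az":0,"dx":0,"dy":0,"dz":0,"hand":1},{"ax":0,"ay":0,"az":0,"dx":0,"dy":0,"dz":0,"hand":1},{"ax":0,"ay":0,"az":0,"dx":0,"dy":0,"dz":0,"hand":1},{"ax":0,"ay":0,"az":0,"dx":0,"dy":0,"dz":0,"hand":1},{"ax":0,"ay":0,"az":0,"dx":0,"dy":0,"dz":0,"hand":1},{"ax":0,"ay":0,"az":0,"dx":0,"dy":0,"dz":0,"hand":1}]'

```text
clock: 6.7
eef_pos: [423.2, 159.4, 31.2]
tool_rot: [-3.138, -0.006, 2.905]
force: [-1.2, -1.0, 26.3]
width: -0.0
gripper_force: 13.0
```

Emit:
send_rows --series '[{"ax":0,"ay":0,"az":0,"dx":0,"dy":0,"dz":0,"hand":1},{"ax":0,"ay":0,"az":0,"dx":0,"dy":0,"dz":0,"hand":1},{"ax":0,"ay":0,"az":0,"dx":0,"dy":0,"dz":0,"hand":1},{"ax":0,"ay":0,"az":0,"dx":0,"dy":0,"dz":0,"hand":1},{"ax":0,"ay":0,"az":0,"dx":0,"dy":0,"dz":0,"hand":1},{"ax":0,"ay":0,"az":0,"dx":0,"dy":0,"dz":0,"hand":1},{"ax":0,"ay":0,"az":0,"dx":0,"dy":0,"dz":0,"hand":1},{"ax":0,"ay":0,"az":0,"dx":0,"dy":0,"dz":0,"hand":1},{"ax":0,"ay":0,"az":0,"dx":0,"dy":0,"dz":0,"hand":1},{"ax":0,"ay":0,"az":0,"dx":0,"dy":0,"dz":0,"hand":1}]'

```text
clock: 7.7
eef_pos: [423.2, 159.4, 31.2]
tool_rot: [-3.138, -0.006, 2.905]
force: [-1.5, -0.9, 25.9]
width: -0.1
gripper_force: 13.0
```

Emit:
send_rows --series '[{"ax":0,"ay":0,"az":0,"dx":0,"dy":0,"dz":0,"hand":1},{"ax":0,"ay":0,"az":0,"dx":0,"dy":0,"dz":0,"hand":1},{"ax":0,"ay":0,"az":0,"dx":0,"dy":0,"dz":-0.1,"hand":1},{"ax":0,"ay":0,"az":0,"dx":0,"dy":0,"dz":-0.2,"hand":1},{"ax":0,"ay":0,"az":0,"dx":0,"dy":0,"dz":-0.3,"hand":1},{"ax":0,"ay":0,"az":0,"dx":0,"dy":0,"dz":-0.4,"hand":1},{"ax":0,"ay":0,"az":0,"dx":0,"dy":0,"dz":-0.5,"hand":1},{"ax":0,"ay":0,"az":0,"dx":0,"dy":0,"dz":-0.6,"hand":1},{"ax":0,"ay":0,"az":0,"dx":0,"dy":0,"dz":-0.7,"hand":1},{"ax":0,"ay":0,"az":0,"dx":0,"dy":0,"dz":-0.8,"hand":1}]'

```text
clock: 8.7
eef_pos: [422.0, 159.2, 37.3]
tool_rot: [-3.136, -0.009, 2.905]
force: [1.6, -0.3, 3.5]
width: 0.3
gripper_force: 1.9
```

Emit:
send_rows --series '[{"ax":0,"ay":0,"az":0,"dx":0,"dy":0,"dz":-0.1,"hand":1},{"ax":0,"ay":0,"az":0,"dx":0,"dy":0,"dz":-0.2,"hand":1},{"ax":0,"ay":0,"az":0,"dx":0,"dy":0,"dz":-0.3,"hand":1},{"ax":0,"ay":0,"az":0,"dx":0,"dy":0,"dz":-0.4,"hand":1},{"ax":0,"ay":0,"az":0,"dx":0,"dy":0,"dz":-0.5,"hand":1},{"ax":0,"ay":0,"az":0,"dx":0,"dy":0,"dz":-0.6,"hand":1},{"ax":0,"ay":0,"az":0,"dx":0,"dy":0,"dz":-0.7,"hand":1},{"ax":0,"ay":0,"az":0,"dx":0,"dy":0,"dz":-0.8,"hand":1},{"ax":0,"ay":0,"az":0,"dx":0,"dy":0,"dz":-0.9,"hand":1},{"ax":0,"ay":0,"az":0,"dx":0,"dy":0,"dz":-1.0,"hand":1}]'

```text
clock: 9.7
eef_pos: [421.8, 159.1, 47.4]
tool_rot: [-3.136, -0.009, 2.905]
force: [1.3, -1.0, 5.4]
width: 0.1
gripper_force: 2.9
```

Emit:
send_rows --series '[{"ax":0,"ay":0,"az":0,"dx":0,"dy":0,"dz":-0.1,"hand":1},{"ax":0,"ay":0,"az":0,"dx":0,"dy":0,"dz":-0.2,"hand":1},{"ax":0,"ay":0,"az":0,"dx":0,"dy":0,"dz":-0.3,"hand":1},{"ax":0,"ay":0,"az":0,"dx":0,"dy":0,"dz":-0.4,"hand":1},{"ax":0,"ay":0,"az":0,"dx":0,"dy":0,"dz":-0.5,"hand":1},{"ax":0,"ay":0,"az":0,"dx":0,"dy":0,"dz":-0.6,"hand":1},{"ax":0,"ay":0,"az":0,"dx":0,"dy":0,"dz":-0.7,"hand":1},{"ax":0,"ay":0,"az":0,"dx":0,"dy":0,"dz":-0.8,"hand":1},{"ax":0,"ay":0,"az":0,"dx":0,"dy":0,"dz":-0.9,"hand":1},{"ax":0,"ay":0,"az":0,"dx":0,"dy":0,"dz":-1.0,"hand":1}]'

```text
clock: 10.7
eef_pos: [422.4, 159.4, 57.5]
tool_rot: [-3.136, -0.009, 2.905]
force: [1.2, -0.0, 5.8]
width: -0.0
gripper_force: 3.1
```

Now at about 0.27 rad open and still carrying the lever. I'll ease it up to shut, then look.

Emit:
send_rows --series '[{"ax":0,"ay":0,"az":0,"dx":0,"dy":0,"dz":-0.1,"hand":1},{"ax":0,"ay":0,"az":0,"dx":0,"dy":0,"dz":-0.2,"hand":1},{"ax":0,"ay":0,"az":0,"dx":0,"dy":0,"dz":-0.3,"hand":1},{"ax":0,"ay":0,"az":0,"dx":0,"dy":0,"dz":-0.4,"hand":1},{"ax":0,"ay":0,"az":0,"dx":0,"dy":0,"dz":-0.5,"hand":1},{"ax":0,"ay":0,"az":0,"dx":0,"dy":0,"dz":-0.6,"hand":1},{"ax":0,"ay":0,"az":0,"dx":0,"dy":0,"dz":-0.7,"hand":1},{"ax":0,"ay":0,"az":0,"dx":0,"dy":0,"dz":-0.8,"hand":1},{"ax":0,"ay":0,"az":0,"dx":0,"dy":0,"dz":-0.9,"hand":1},{"ax":0,"ay":0,"az":0,"dx":0,"dy":0,"dz":-1.0,"hand":1}]'

```text
clock: 11.7
eef_pos: [421.6, 159.3, 67.1]
tool_rot: [-3.135, -0.01, 2.906]
force: [-0.2, -0.3, -0.4]
width: -0.2
gripper_force: 0.2
```

Emit:
send_rows --series '[{"ax":0,"ay":0,"az":0,"dx":0,"dy":0,"dz":-0.1,"hand":1},{"ax":0,"ay":0,"az":0,"dx":0,"dy":0,"dz":-0.2,"hand":1},{"ax":0,"ay":0,"az":0,"dx":0,"dy":0,"dz":-0.3,"hand":1},{"ax":0,"ay":0,"az":0,"dx":0,"dy":0,"dz":-0.5,"hand":1},{"ax":0,"ay":0,"az":0,"dx":0,"dy":0,"dz":-1.0,"hand":1},{"ax":0,"ay":0,"az":0,"dx":0,"dy":0,"dz":-2,"hand":1},{"ax":0,"ay":0,"az":0,"dx":0,"dy":0,"dz":-4,"hand":1},{"ax":0,"ay":0,"az":0,"dx":0,"dy":0,"dz":-6,"hand":1},{"ax":0,"ay":0,"az":0,"dx":0,"dy":0,"dz":-7,"hand":1},{"ax":0,"ay":0,"az":0,"dx":0,"dy":0,"dz":-7,"hand":1}]'

```text
clock: 12.7
eef_pos: [423.9, 159.8, 138.8]
tool_rot: [-3.138, -0.006, 2.905]
force: [-0.1, -0.2, -0.4]
width: 0.0
gripper_force: 0.0
```

```bash
python3 - <<'E'
from cell import *;from h import *
s=read_state();print({k:s[k] for k in("clock","eef_pos","force")})
i=get_image("scene");o=cv2.resize(i["pixels"][80:280,180:480,::-1],None,fx=2.5,fy=2.5);cv2.imwrite("pics/a3.png",o)
E
```

```text
{'clock': 12.7, 'eef_pos': array([423.88228162, 159.82212155, 138.79131488]), 'force': array([-0.11868994, -0.21761289, -0.35616508])}
```

View pics/a3.png

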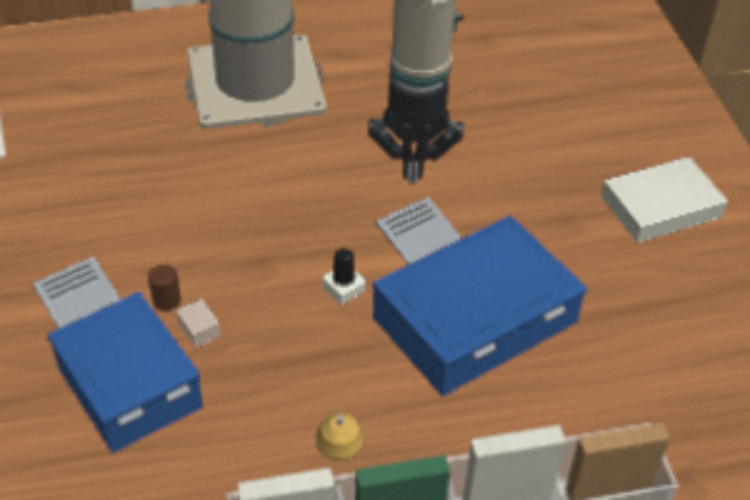

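The picture shows both lids shut (wide at 480,290, narrow at 125,360), every loose thing in place, and the fingers well clear of the lever at (412,175).

```bash
python3 -c "
from cell import *
print(finish_job())"
```

```text
the job is handed in; nothing more can be done
None
```

I opened the wide case fully by its lever, held it open for over three seconds, let it down gently under the fingers until shut, and handed the job in; the last picture shows both lids shut and nothing else moved, but no verdict came back.

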